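# Set the filter selector and hold the long-path cell in the photometer beam

## Task

On the open-beam photometer, turn the filter selector so that its pointer rests in the detent at the three-bar mark. Then take the one tall glass cell out of the rack, gripping it by its frosted long side faces only (the fingers must never touch the clear end windows), and hold it upright and still in the middle of the open gap, end windows squarely facing the two lenses so that the beam runs lengthwise through the lower half of the cell, touching no part of the photometer. The job finishes while you are still holding the cell there; leave everything else on the bench where it is.

Things in the scene. Friction and masses are not known exactly. Their poses are not given: they have to be found in the camera images.
- photometer: Fixed; origin on the table under mid-gap, yaw up to 15 deg. White base 150 mm in x, y -130 to +240 mm, top 30 mm up. Two grey heads on it (75 mm in x, 50 in y, centred at y = +-82 mm, tops 120 mm up) face each other across the gap, open above and to +-x; a dark 26 mm lens barrel stands out 9 mm from each, 97 mm left between the lenses. Selector knob on the base at x 0, y +178 mm.
- beam_mid (a point): Middle of the light beam, halfway between the two lenses, 85 mm above the table. Axes as the photometer's: the beam runs along y, z is up.
- selector (a joint): Angle of the black selector knob, rad, growing clockwise from above. Sprung detents at 0, 0.55, 1.10, 1.65, where the pointer faces the marks of 1, 2, 3, 4 white bars on the grey dial plate: 1.10 is the three-bar mark. Stops at -0.12, 1.77. Starts at or near the one- or two-bar detent. Let go within 0.2 rad of a detent, it snaps in; about 0.1 N m turns it over the humps.
- selector_grip (a point): On the knob's axis, 69 mm above the table (39 mm above the base), where to pinch its upright bar. The point's x axis runs along the bar to the pointer nose (turning with the knob), z up. Bar 14 mm thick (along y), from -22 to +18 mm along x plus a 7 mm nose; its top is 7 mm above this point. A disc, 48 mm across, lies below the bar, its top 29 mm below this point.
- rack: Fixed aluminium rack 180 x 46 x 22 mm, origin under its centre, row along its x. Three pockets 38 x 18 mm, 16 mm deep, at x = -56, 0 and +56 mm, hold the tall cell and two short cells, in any order, all with their long axis along the row.
- tall_cell: The glass cell to use, the only tall one: 36 mm long (x), 16 wide (y), 58 high. Origin under its centre, z up. Long side faces (y = +-8 mm) frosted, white, 30 mm long: grip here, across the 16 mm. The ends (x = +-18 mm) are the clear windows. About 57 g (varies). Stands with its underside 6 mm above the table in a 16 mm deep pocket, 42 mm showing; loose fit, 1 mm all round.
- cell_optic (a point): Point inside the tall cell on its middle line, 20 mm above its underside, axes as the cell's: belongs on the beam's middle.
- window_a: Clear window at the tall cell's +x end, 13 mm wide, full height, 3 mm thick; never touch with fingers. Same origin and axes as the tall cell.
- window_b: Clear window at the tall cell's -x end, as window_a.
- short_cell_a: Bystander: short cell, same 36 x 16 mm footprint but only 34 mm high, 18 mm of it above the rack. Origin under its centre.
- short_cell_b: Bystander: another short cell, as short_cell_a.
- bottle: Bystander: brown bottle, 48 mm diameter, 90 mm high. Origin under its centre.
- dish_a: Bystander: flat clear lidded dish, 60 mm diameter, 14 mm high. Origin under its centre.
- dish_b: Bystander: flat clear lidded dish, 90 mm diameter, 16 mm high. Origin under its centre.
- timer: Bystander: grey round timer puck, 48 mm diameter, 24 mm high. Origin under its centre.
- mouse: Bystander: white computer mouse on its pad, 105 x 60 x 32 mm. Origin under its centre.
- tip_box: Bystander: grey box with a clear lid, 85 x 120 x 62 mm. Origin under its centre.

How it is judged:
By the outcome, as a careful person would: the job done as asked, in the order asked, and still so for the second after the job is handed in, while the arm keeps its last pose, push and grip.
It also fails if it takes over 51 s, if anything falls off the work surface, if the arm or the gripper's body presses on something with over 40 N, if the wrist force passes 120 N, or if a joint passes its speed limit or range.

## Robot

A 7-joint arm with a two-finger parallel gripper is mounted at the origin on the work surface. World frame = base frame: x ahead of the robot, y to its left, z up, the work surface at z = 0. Lengths are in m, angles in rad, forces in N, time in s.
With the tool pointing down it reaches from about 0.425 to 0.925 m from the base axis. Payload 6.8 kg.
Tool frame: the origin (TCP) lies at the very end of the fingers, on their centre line; the grasp point (between the pads) lies 19 mm behind it; y points along the fingers, z is the direction in which the jaws open and shut, and the axes are right-handed (so a half turn about y gives the same grasp; the last joint's range is limited). The gripper opens to 85 mm and grips with 20 to 120 N. Pads are 22 mm wide; open, the fingers measure 114 mm over their backs; the gripper's body (76 mm by 85 mm) begins 54 mm behind the grasp point. The pads swing forward as they close: fully open they stand 13 mm farther back than shut.
Start: joints at [-1.442, 0.477, 0.022, 1.555, -0.011, 1.109, -0.083], TCP at [0.158, 0.656, 0.231] pointing down, gripper open.
Joint ranges: [-2.96, 2.96], [-0.34, 2.1], [-1.41, 1.46], [0.24, 2.44], [-1.37, 4.51], [0.17, 1.92], [-2.96, 2.96]. Speed limits (rad/s): [2.39, 2.39, 3.14, 3.14, 3.14, 3.14, 3.14].

## Interface

Orientations are given as a rotation vector (axis times angle).
In Python, from bench import r gives the robot as it stands.
- The arm moves only by the tool drive_tool, never from a script. Its argument "series" is a list of rows, each a list of 7 numbers: the shift along the tool's x, y, z in mm, then the turn, a rotation vector about the tool's x, y, z in degrees, then the finger opening in mm, from 0 to 85.4. In form: [[tx, ty, tz, wx, wy, wz, grip], ...]. A call has 1 to 5 rows; each row is the pose to reach, as a shift and turn from the pose measured when the call began, along the tool's axes at that moment; what a row does not reach only later rows make up. A row lasts 1/10 s, in which the tool goes at most 50 mm and 8.59 degrees, less where a joint would pass 70% of its speed; a pose out of reach is approached as far as the arm can. A call with a gripper value outside its range is refused whole. The fingers move at their own pace and stop on an object; "squeeze" is the grip in N (left out, the last holds). Time passes only in rows, so rows that repeat a pose let the fingers close. It gives the time, the measured TCP pose, the force and the opening at its end, in the units of the state.
- r.get_obs(): the state, without advancing time (a new reading comes with each control period).
- r.grab_frame(name): name is "side" or "top"; returns a dict with "frame" (400x640x3 uint8, blue, green, red), "intrinsics" (3x3 intrinsics, pixels), "rvec" (rotation vector, rad) and "tvec" (3), from world to camera coordinates, as OpenCV has them. Camera axes: x right, y down, z forward; pixel columns grow to the right and rows downward; lengths in m; the calibration is good to about 2 mm. A picture is of the moment at which its call begins. There is no depth.
- r.hand_in(): hands the job in, once; it reports no verdict.
The state is a dict: "clock": time; "joints": joint angles; "qvel": joint speeds; "tau": joint torques, N m; "tcp_pos": TCP position; "orientation": TCP orientation; "contact_force": force on the tool from outside, world axes, zero at the start; "moment": the same for the moment, N m; "grip_width": finger opening in m.
Only numpy, scipy, OpenCV 4.12 (cv2) and the standard library are available. Lean on these libraries where they do the work, as an engineer would, in place of code of your own. Each camera call takes 0.05 s, during which the arm holds its last target.

## Working session

There is one attempt and no reset: what is moved stays moved. The work goes in short steps, Python scripts to look and compute and a tool call to move; the robot and the scene stay as the last step left them, time stands still between calls to the robot, and variables do not carry over. Pictures are saved under pics/ and viewed, and the job is handed in when it is done.

Besides the shell and the picture viewer there is one more tool, called after "Request:" by a JSON object that holds its "api" and its "payload", one argument or row to a line. drive_tool: Moves the arm, as the interface text tells. Its arguments: {"type":"object","properties":{"series":{"type":"array","items":{"type":"array","items":{"type":"number"}}},"squeeze":{"type":"number"}},"required":["series"]}

```bash
mkdir -p pics; ls
python3 - <<'E'
from bench import r
import cv2
print(r.get_obs())
for n in("side","top"):
    f=r.grab_frame(n); cv2.imwrite(f"pics/{n}0.png",f["frame"]); print(n,f["intrinsics"],f["rvec"],f["tvec"])
E
```

```text
pics
{'clock': 0.0, 'joints': array([-1.44211275,  0.47779382,  0.02237661,  1.55645392, -0.01150954,
        1.10929499, -0.08309789]), 'qvel': array([ 1.44196791e-03, -1.43400653e-03,  1.12014061e-05,  9.77147250e-05,
        1.01374037e-03, -1.56122003e-04, -4.90895554e-05]), 'tau': array([ 2.21108958e-04, -5.96447754e+01,  1.60812624e+00, -2.81183946e+01,
        1.25248989e-02,  9.46018612e-03,  1.75045795e-05]), 'tcp_pos': array([0.158235  , 0.65558266, 0.2303296 ]), 'orientation': array([-1.56461182,  0.18600422, -0.18589121]), 'contact_force': array([-1.04837338,  1.00971507,  0.76537323]), 'moment': array([-0.02836649, -0.07021314,  0.0446292 ]), 'grip_width': 0.08531224072918793}
side [[378.18526467   0.         317.27791777]
 [  0.         378.18526467 194.32894229]
 [  0.           0.           1.        ]] [ 0.95239455 -2.32097586  1.21198128] [0.31692491 0.29057605 0.69220426]
top [[435.80077148   0.         318.46145837]
 [  0.         435.80077148 204.09488753]
 [  0.           0.           1.        ]] [ 2.13802161 -2.13330596  0.16767578] [-0.02856596  0.53058706  1.15192858]
```

View pics/side0.png

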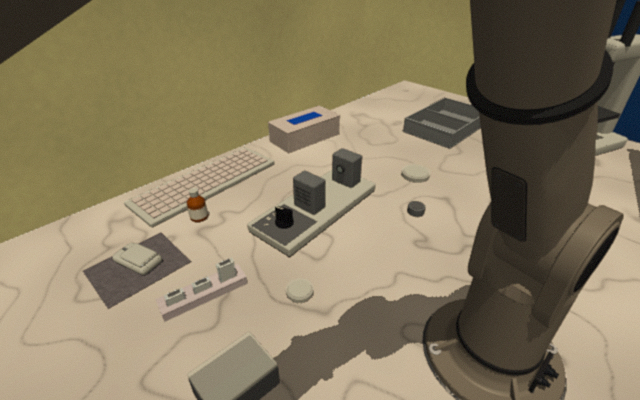

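View pics/top0.png

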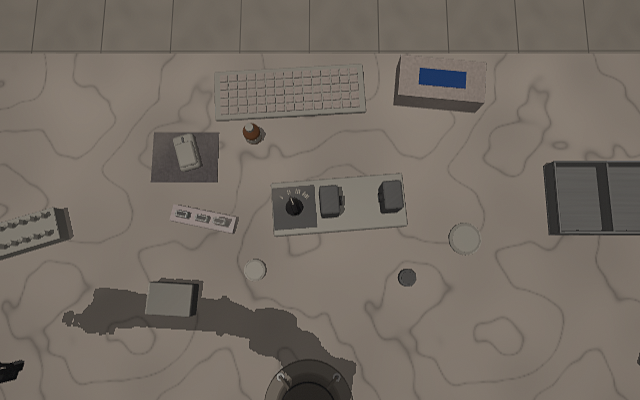

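The side view shows the photometer around (312,210), the rack at (203,290) with the tall cell at (226,268), its right-hand end. In the top view the photometer is at (340,205) and the rack at (203,219). I'll zoom in next.

Run:
```python
import cv2
t=cv2.imread("pics/top0.png"); s=cv2.imread("pics/side0.png")
cv2.imwrite("pics/t_ph.png",cv2.resize(t[165:245,260:420],None,fx=5,fy=5,interpolation=cv2.INTER_CUBIC))
cv2.imwrite("pics/t_rk.png",cv2.resize(t[195:245,160:250],None,fx=8,fy=8,interpolation=cv2.INTER_CUBIC))
cv2.imwrite("pics/s_ph.png",cv2.resize(s[140:260,240:390],None,fx=5,fy=5,interpolation=cv2.INTER_CUBIC))
cv2.imwrite("pics/s_rk.png",cv2.resize(s[250:325,150:255],None,fx=7,fy=7,interpolation=cv2.INTER_CUBIC))
```

```text
(no output)
```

View pics/t_ph.png

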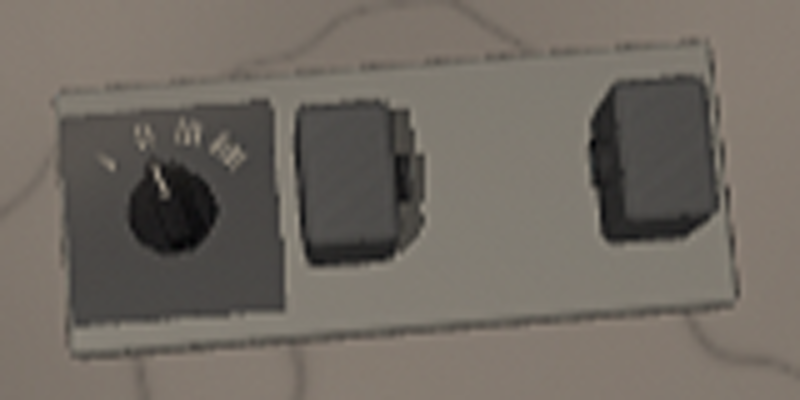

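View pics/t_rk.png

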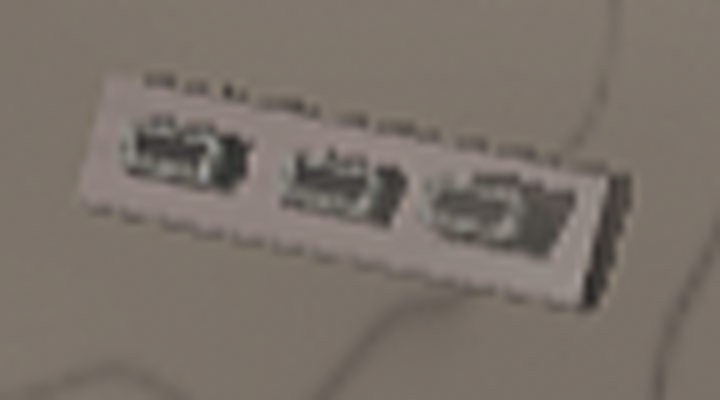

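View pics/s_ph.png

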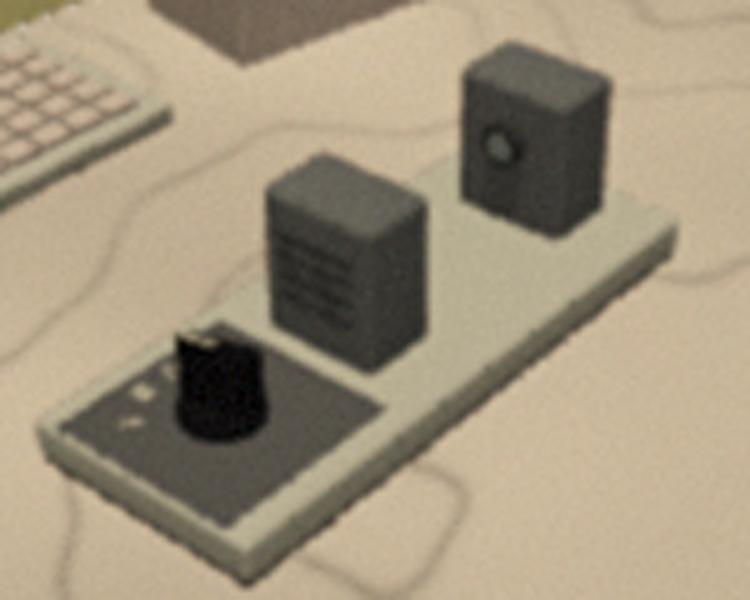

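View pics/s_rk.png

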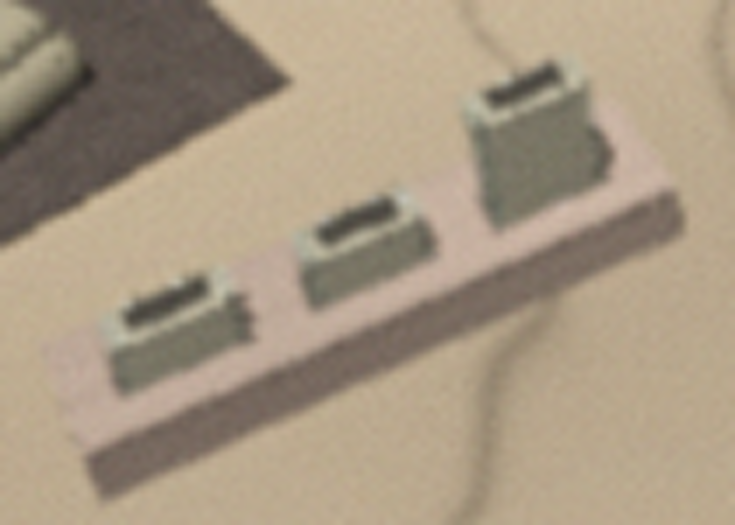

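```bash
cat > h.py <<'E'
import numpy as np,cv2
from scipy.optimize import least_squares
C={"side":(np.array([[378.18526467,0,317.27791777],[0,378.18526467,194.32894229],[0,0,1]]),np.array([0.95239455,-2.32097586,1.21198128]),np.array([0.31692491,0.29057605,0.69220426])),
"top":(np.array([[435.80077148,0,318.46145837],[0,435.80077148,204.09488753],[0,0,1]]),np.array([2.13802161,-2.13330596,0.16767578]),np.array([-0.02856596,0.53058706,1.15192858]))}
def proj(c,P):
    K,r,t=C[c]; return cv2.projectPoints(np.asarray(P,float).reshape(-1,1,3),r,t,K,None)[0][:,0]
def world(p,P):
    c,s=np.cos(p[2]),np.sin(p[2]);P=np.asarray(P,float)
    return np.c_[p[0]+c*P[:,0]-s*P[:,1],p[1]+s*P[:,0]+c*P[:,1],P[:,2]]
def ray(c,uv,z):
    K,r,t=C[c];R=cv2.Rodrigues(r)[0];d=R.T@np.linalg.inv(K)@np.array([uv[0],uv[1],1.]);o=-R.T@t
    return o+d*(z-o[2])/d[2]
def fit(sets,p0):
    # sets: (cam, off, scale, [(u,v)], [(x,y,z) mm])
    def res(p):
        o=[]
        for c,off,f,uv,P in sets:
            q=(np.array(uv,float)+.5)/f-.5+np.array(off)
            o.append((proj(c,world(p,np.array(P)/1000))-q).ravel())
        return np.concatenate(o)
    s=least_squares(res,p0,loss="soft_l1");return s.x,[res(s.x).round(1).reshape(-1,2)]
E
python3 - <<'E'
from h import *
for c in C:
    K,r,t=C[c];print(c,-cv2.Rodrigues(r)[0].T@t)
ht=lambda y0,y1:[(37.5,y1,120),(37.5,y0,120),(-37.5,y0,120),(-37.5,y1,120)]
T=("top",(260,165),5,[(58,93),(708,42),(737,298),(298,105),(390,103),(395,245),(308,243),(617,85),(705,78),(713,215),(625,222)],
 [(75,240,30),(75,-130,30),(-75,-130,30)]+ht(57,107)+ht(-107,-57))
S=("side",(240,140),5,[(268,187),(323,153),(427,205),(370,238),(247,555),(40,428),(677,230)],
 ht(57,107)+[(-75,240,30),(75,240,30),(-75,-130,30)])
S[3][0:4]=[(268,187),(323,153),(427,205),(370,238)]
for n,s in(("T",[T]),("S",[S]),("both",[T,S])):
    x,rr=fit(s,[.55,.0,0]);print(n,x);print(rr[0].tolist())
# rack
def cell(x,h,s=1):return [(x+18,8,h),(x+18,-8,h),(x-18,-8,h),(x-18,8,h)]
print(ray("top",(203,219),.022))
E
```

```text
side [-0.0583617   0.50820753  0.63430403]
top [ 0.3392974  -0.0325864   1.22192205]
T [ 0.53704046 -0.13675049  0.079752  ]
[[-1.3, -0.4], [0.5, -0.3], [0.6, 1.7], [-0.9, 0.2], [-0.0, -0.9], [1.5, -0.6], [-0.7, 1.3], [-1.4, -0.6], [0.3, -0.7], [1.8, 0.5], [-0.1, 0.6]]
S [ 0.53395761 -0.13340033  0.08702928]
[[-2.0, 0.6], [-0.0, -0.4], [1.5, -1.0], [0.1, 0.9], [0.2, 0.5], [-2.0, -0.5], [1.1, -2.3]]
both [ 0.53644525 -0.13613186  0.08436523]
[[-1.6, 0.2], [0.2, -0.3], [0.5, 1.6], [-1.2, 0.6], [-0.3, -0.5], [1.3, -0.2], [-0.8, 1.7], [-1.7, -0.5], [-0.1, -0.7], [1.6, 0.5], [-0.3, 0.7], [-1.9, -0.2], [0.0, -1.2], [1.5, -1.8], [0.1, 0.0], [0.1, -0.6], [-1.9, -1.6], [1.0, -2.9]]
[0.49147429 0.29322671 0.022     ]
```

```bash
cat >> h.py <<'E'
def box(x0,x1,y0,y1,z0,z1):
    c=[(x,y,z) for z in(z0,z1) for x,y in((x0,y0),(x1,y0),(x1,y1),(x0,y1))]
    e=[(i,(i+1)%4) for i in range(4)]+[(4+i,4+(i+1)%4) for i in range(4)]+[(i,i+4) for i in range(4)]
    return c,e
def overlay(img,c,pose,boxes,off,size,f,out):
    im=cv2.resize(img[off[1]:off[1]+size[1],off[0]:off[0]+size[0]],None,fx=f,fy=f,interpolation=cv2.INTER_CUBIC)
    im=cv2.convertScaleAbs(im,alpha=1.4)
    for p,b in zip(pose,boxes):
        P,e=box(*b);q=proj(c,world(p,np.array(P)/1000));q=(q-np.array(off)+.5)*f-.5
        for i,j in e: cv2.line(im,tuple(int(v) for v in q[i].round()),tuple(int(v) for v in q[j].round()),(0,255,0),1)
    cv2.imwrite(out,im)
PB=[(-75,75,-130,240,0,30),(-37.5,37.5,57,107,30,120),(-37.5,37.5,-107,-57,30,120)]
E
python3 - <<'E'
from h import *
p=[.5365,-.1361,.0844]
overlay(cv2.imread("pics/top0.png"),"top",[p]*3,PB,(260,165),(160,80),5,"pics/o1.png")
overlay(cv2.imread("pics/side0.png"),"side",[p]*3,PB,(240,140),(150,120),5,"pics/o2.png")
E
```

```text
(no output)
```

View pics/o1.png

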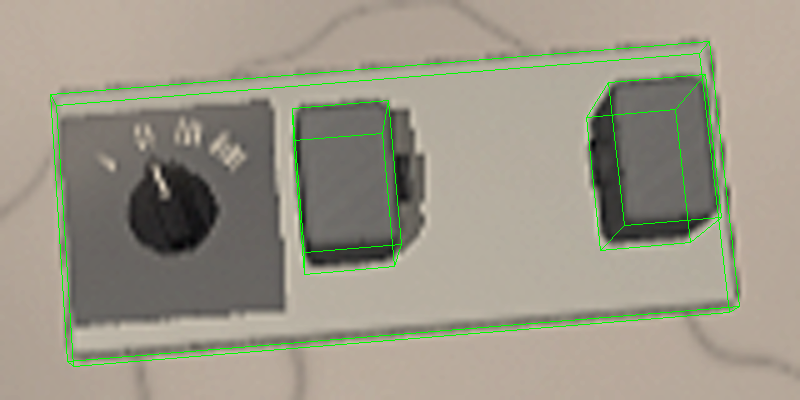

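View pics/o2.png

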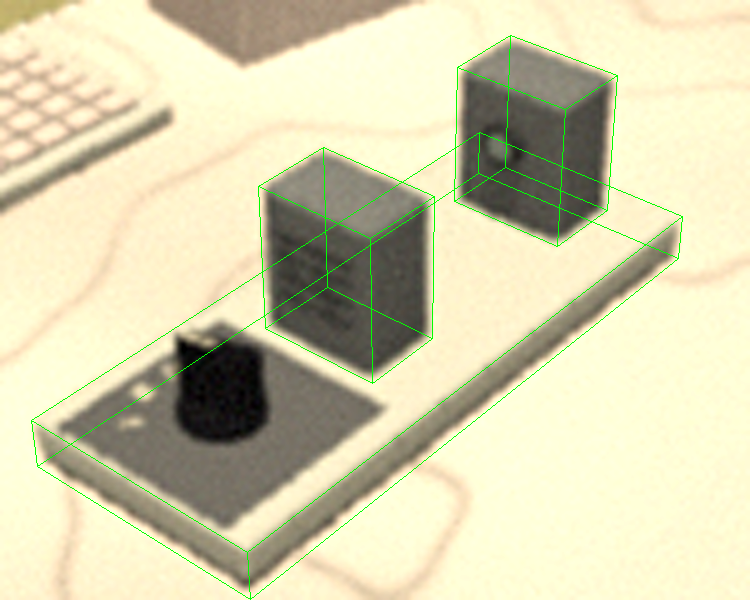

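Run:
```python
from h import *
T=("top",(160,195),8,[(108,78),(605,172),(582,300),(80,205)],[(90,-23,22),(-90,-23,22),(-90,23,22),(90,23,22)])
S=("side",(150,250),7,[(88,452),(42,350),(683,195),(103,500)],[(90,23,22),(90,-23,22),(-90,23,22),(90,23,0)])
SC=("side",(150,250),7,[(483,122),(465,100),(568,60),(588,92)],[(18,8,64),(18,-8,64),(-18,-8,64),(-18,8,64)])
TC=("top",(160,195),8,[(432,178),(522,190),(515,245),(420,225)],[(18,-8,64),(-18,-8,64),(-18,8,64),(18,8,64)])
for n,s in(("T",[T]),("S",[S]),("both",[T,S]),("cellS",[SC]),("cellT",[TC]),("cellboth",[SC,TC])):
    x,rr=fit(s,[.5,.29,1.37]);print(n,x,"pocket-56:",world(x,[(-.056,0,0)])[0] if 'c' not in n else '');print(rr[0].tolist())
p=[.5365,-.1361,.0844]
k=world(p,[(0,.178,.03),(0,.178,.069),(0,.178,.04)]);print(k)
print((proj("top",k)-[260,165]+.5)*5,(proj("side",k)-[240,140]+.5)*5)
for uv in((107,160),(143,137),(188,130),(228,150)):
    w=ray("top",((uv[0]+.5)/5-.5+260,(uv[1]+.5)/5-.5+165),.031)-k[0];print(np.hypot(*w[:2]),np.arctan2(w[1],w[0])-p[2])
a=ray("top",(260+150.5/5-.5,165+163/5-.5),.076)-k[0];print("nose",np.hypot(*a[:2]),np.arctan2(a[1],a[0])-p[2])
b=ray("top",(260+163.5/5-.5,165+197/5-.5),.076)-k[0];print(b,np.arctan2(*(a-b)[[1,0]])-p[2])
x,_=fit([T,S],[.5,.29,1.37])
xc,_=fit([SC,TC],[.5,.29,1.37])
rb=[(-90,90,-23,23,0,22),(-74,-38,-8,8,6,64),(-18,18,-8,8,6,40)]
overlay(cv2.imread("pics/top0.png"),"top",[x]*3,rb,(160,195),(90,50),8,"pics/o3.png")
overlay(cv2.imread("pics/side0.png"),"side",[x]*3,rb,(150,250),(105,75),7,"pics/o4.png")
```

```text
T [0.49395292 0.29480175 1.38764764] pocket-56: [0.48375384 0.23973835 0.        ]
[[-0.1, -0.1], [0.7, -0.1], [0.0, 0.1], [-0.5, 0.1]]
S [0.49175292 0.29409828 1.34745034] pocket-56: [0.47934927 0.23948922 0.        ]
[[-0.4, 0.4], [0.4, -0.9], [0.0, -0.3], [0.0, 0.6]]
both [0.49359215 0.29415274 1.37588871] pocket-56: [0.4827463  0.23921307 0.        ]
[[0.3, -0.3], [0.9, 0.4], [0.1, 0.6], [-0.3, -0.2], [-0.2, 0.6], [-0.0, -0.4], [-0.7, -1.6], [0.3, 0.8]]
cellS [0.47988133 0.24088743 1.31337694] pocket-56: 
[[-0.9, 1.6], [-0.8, -0.0], [1.0, -0.6], [0.8, -0.5]]
cellT [0.48146597 0.23980512 1.40275817] pocket-56: 
[[-0.9, -0.1], [1.0, 0.7], [0.6, -0.4], [-0.7, -0.1]]
cellboth [0.4809759  0.24023648 1.37145826] pocket-56: 
[[-0.5, 1.4], [-0.8, -0.1], [0.5, -1.2], [0.7, -1.3], [-1.0, -0.1], [0.8, 1.1], [0.3, 0.0], [-0.9, -0.2]]
[[0.52149463 0.0412664  0.03      ]
 [0.52149463 0.0412664  0.069     ]
 [0.52149463 0.0412664  0.04      ]]
[[170.80482117 217.74968398]
 [166.4255817  206.74239987]
 [169.70881105 214.99484609]] [[224.12815983 420.99148391]
 [220.04402936 359.41236272]
 [223.0992604  405.47809048]]
0.04774549015472379 0.7534005170080839
0.047630012116041405 0.2505944486744568
0.04987423594057856 -0.2728098489401619
0.04926192010570804 -0.7832545472861818
nose 0.024035111673409364 0.27023461368270507
[0.00414737 0.00117408 0.046     ] 0.28741514234149246
```

View pics/o3.png

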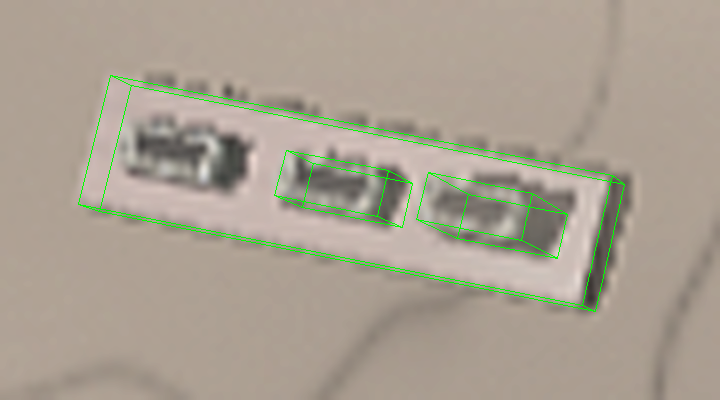

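View pics/o4.png

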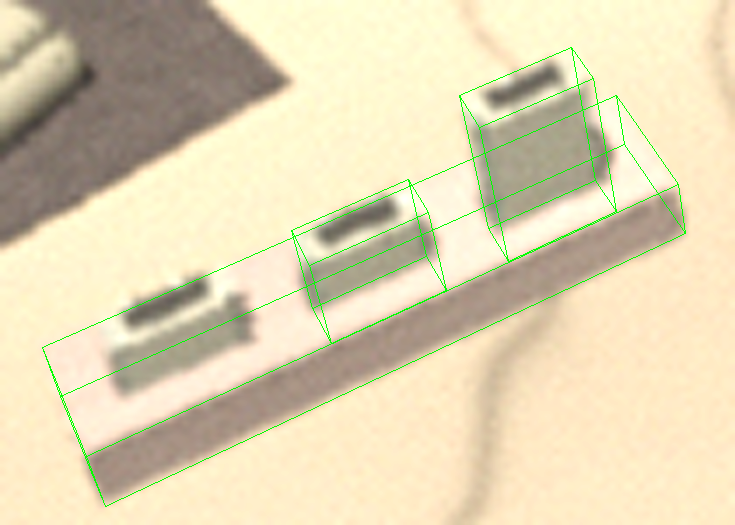

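```bash
cat >> h.py <<'E'
from scipy.spatial.transform import Rotation as Ro
def cur():
    from bench import r
    o=r.get_obs(); return o,np.array(o["tcp_pos"]),Ro.from_rotvec(o["orientation"])
def goal(pos,jaw):  # tool y down, tool z along horizontal bearing jaw
    z=np.array([np.cos(jaw),np.sin(jaw),0]);y=np.array([0,0,-1.]);x=np.cross(y,z)
    return np.array(pos),Ro.from_matrix(np.c_[x,y,z])
def delta(pos,jaw):
    o,p,R=cur();P,G=goal(pos,jaw)
    return (R.inv().apply(P-p)*1000).round(1),np.degrees((R.inv()*G).as_rotvec()).round(2)
def st():
    o,p,R=cur();z=R.apply([0,0,1]);print("t",round(o["clock"],2),"tcp",p.round(4),"jaw",round(np.arctan2(z[1],z[0]),4),"down",R.apply([0,1,0]).round(3),"q",o["joints"].round(2),"F",o["contact_force"].round(1),"w",round(o["grip_width"],4))
E
python3 - <<'E'
from h import *
st()
for j in(.36+np.pi/2,.36-np.pi/2):print(j,delta((.521,.041,.15),j))
E
```

```text
t 0.1 tcp [0.1582 0.6556 0.2304] jaw 1.334 down [-0.    -0.002 -1.   ] q [-1.44  0.48  0.02  1.56 -0.01  1.11 -0.08] F [-0.3  0.7 -1.1] w 0.0857
1.9307963267948964 (array([ 496.8,   81.3, -512.3]), array([ 1.000e-01, -3.419e+01, -2.000e-02]))
-1.2107963267948967 (array([ 496.8,   81.3, -512.3]), array([3.0000e-02, 1.4581e+02, 1.3000e-01]))
```

Request:
{"api": "drive_tool", "payload": {
  "series": [
    [45, 0, -46, 0, -5, 0, 50],
    [90, 0, -93, 0, -10, 0, 50],
    [135, 0, -139, 0, -15, 0, 50],
    [180, 0, -186, 0, -20, 0, 50],
    [225, 0, -232, 0, -25, 0, 50]
  ]
}}

```text
clock: 0.6
tcp_pos: [0.2858, 0.4385, 0.2304]
orientation: [-1.567, -0.159, 0.16]
contact_force: [0.5, 0.3, 0.7]
grip_width: 0.0503
```

Run:
```python
from h import *
st();print(delta((.521,.041,.15),.36+np.pi/2))
```

```text
t 0.6 tcp [0.2858 0.4385 0.2304] jaw 1.774 down [-0.    -0.002 -1.   ] q [-1.11  0.23 -0.01  1.92  0.    1.    0.66] F [0.5 0.3 0.7] w 0.0503
(array([ 150.2,   81.2, -436.7]), array([ 0.11, -8.98, -0.06]))
```

Request:
{"api": "drive_tool", "payload": {
  "series": [
    [15, 0, -44, 0, -2, 0, 45],
    [30, 0, -88, 0, -4, 0, 45],
    [45, 0, -132, 0, -6, 0, 45],
    [60, 10, -176, 0, -8, 0, 45],
    [75, 15, -220, 0, -9, 0, 45]
  ]
}}

```text
clock: 1.1
tcp_pos: [0.4039, 0.2362, 0.2154]
orientation: [-1.554, -0.283, 0.285]
contact_force: [1.1, 0.2, -0.5]
grip_width: 0.0452
```

Run:
```python
from h import *
st();print(delta((.521,.041,.15),.36+np.pi/2))
```

```text
t 1.1 tcp [0.4039 0.2362 0.2154] jaw 1.9325 down [-0.001 -0.002 -1.   ] q [-0.78  0.15  0.13  2.06 -0.02  0.94  1.29] F [ 1.1  0.2 -0.5] w 0.0452
(array([  40.6,   65.7, -223.9]), array([ 0.11,  0.1 , -0.08]))
```

Request:
{"api": "drive_tool", "payload": {
  "series": [
    [9, 13, -46, 0, 0, 0, 45],
    [18, 26, -92, 0, 0, 0, 45],
    [27, 40, -138, 0, 0, 0, 45],
    [36, 55, -185, 0, 0, 0, 45],
    [40.6, 65.7, -224, 0, 0, 0, 45]
  ]
}}

```text
clock: 1.6
tcp_pos: [0.5217, 0.0383, 0.1491]
orientation: [-1.555, -0.282, 0.284]
contact_force: [0.6, -0.1, -0.2]
grip_width: 0.0449
```

Request:
{"api": "drive_tool", "payload": {
  "series": [
    [0, 0, 0, 0, 0, 0, 45],
    [0, 0, 0, 0, 0, 0, 45]
  ]
}}

```text
clock: 1.8
tcp_pos: [0.5214, 0.037, 0.1484]
orientation: [-1.556, -0.278, 0.283]
contact_force: [0.6, 0.6, 0.0]
grip_width: 0.0451
```

Run:
```python
from h import *
from bench import r
st();print(delta((.521,.041,.050),.36+np.pi/2))
for n,off,sz in(("side",(220,130),(140,120)),("top",(260,165),(120,80))):
    f=r.grab_frame(n)["frame"]; cv2.imwrite(f"pics/{n}1.png",cv2.convertScaleAbs(cv2.resize(f[off[1]:off[1]+sz[1],off[0]:off[0]+sz[0]],None,fx=5,fy=5,interpolation=cv2.INTER_CUBIC),alpha=1.3))
```

```text
t 1.8 tcp [0.5214 0.037  0.1484] jaw 1.9285 down [-0.003 -0.004 -1.   ] q [-0.41  0.34  0.26  2.01 -0.11  0.81  1.85] F [0.6 0.6 0. ] w 0.0451
(array([ 1.4, 98.4,  4.1]), array([ 0.15, -0.13, -0.22]))
```

View pics/side1.png

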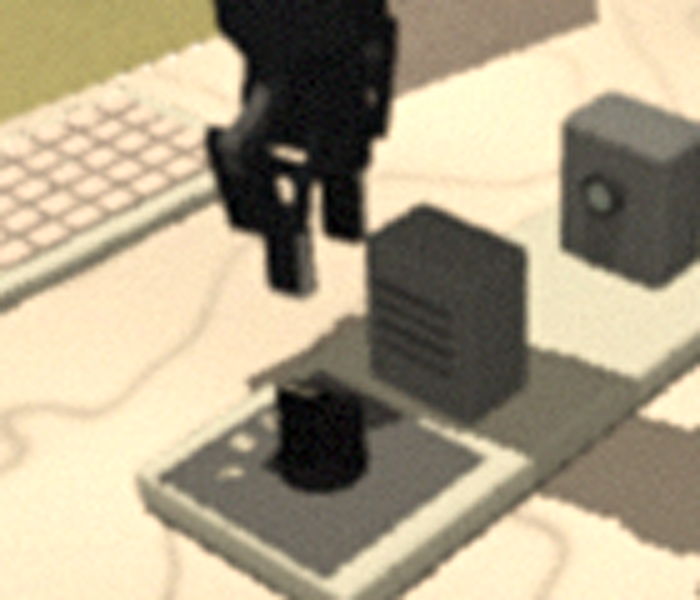

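View pics/top1.png

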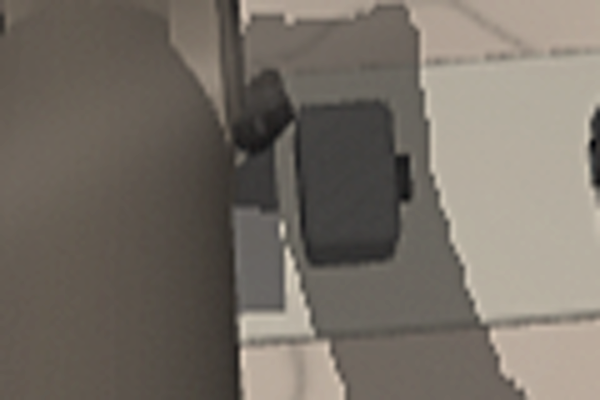

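Run:
```python
from h import *
o,p,R=cur()
for d in(0,.005):
  P=[p-R.apply([0,d,0])+R.apply([0,0,s]) for s in(-.028,0,.028)]
  print((proj("side",P)-[220,130]+.5)*5)
```

```text
[[341.8398071  242.62287982]
 [314.09513335 272.01658385]
 [285.00422367 302.83653859]]
[[341.3254926  233.77743037]
 [313.47878095 263.05609287]
 [284.27640167 293.760135  ]]
```

The side view shows the fingers above the knob, with tips at (292,285) and (345,235) in the crop. They project within about 1 px of the measured TCP, so I'll descend.

Request:
{"api": "drive_tool", "payload": {
  "series": [
    [0.7, 25, 2, 0, 0, 0, 45],
    [1.4, 50, 4.1, 0, 0, 0, 45],
    [1.4, 75, 4.1, 0, 0, 0, 45],
    [1.4, 97, 4.1, 0, 0, 0, 45],
    [1.4, 97, 4.1, 0, 0, 0, 45]
  ]
}}

```text
clock: 2.4
tcp_pos: [0.5186, 0.0454, 0.0501]
orientation: [-1.553, -0.281, 0.292]
contact_force: [-0.3, 0.2, 0.7]
grip_width: 0.0449
```

Run:
```python
from h import *
from bench import r
st();print(delta((.521,.041,.050),.36+np.pi/2))
for n,off,sz in(("side",(220,130),(140,120)),):
    f=r.grab_frame(n)["frame"]; cv2.imwrite(f"pics/{n}2.png",cv2.convertScaleAbs(cv2.resize(f[off[1]:off[1]+sz[1],off[0]:off[0]+sz[0]],None,fx=5,fy=5,interpolation=cv2.INTER_CUBIC),alpha=1.5))
```

```text
t 2.4 tcp [0.5186 0.0454 0.0501] jaw 1.9359 down [-0.006 -0.003 -1.   ] q [-0.38  0.49  0.21  2.07 -0.17  0.6   1.89] F [-0.3  0.2  0.7] w 0.0449
(array([ 0.7,  0.1, -4.9]), array([ 0.01,  0.29, -0.4 ]))
```

View pics/side2.png

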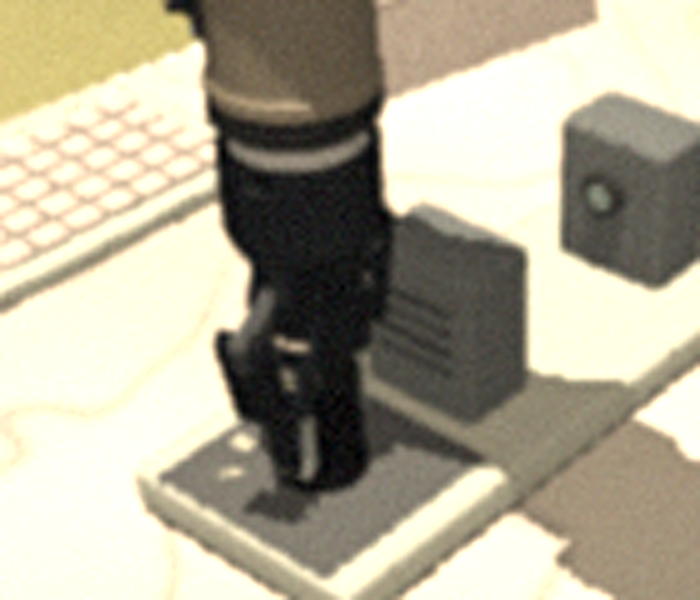

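The fingers straddle the knob but sit 5 mm off along the jaw axis. I'll correct that and then close.

Request:
{"api": "drive_tool", "payload": {
  "series": [
    [0.7, 0, -4.9, 0, 0.3, -0.4, 45],
    [0.7, 0, -4.9, 0, 0.3, -0.4, 45]
  ]
}}

```text
clock: 2.65
tcp_pos: [0.5232, 0.0408, 0.0529]
orientation: [-1.553, -0.286, 0.278]
contact_force: [-0.2, 0.1, 0.1]
grip_width: 0.045
```

Run:
```python
from h import *
st();print(delta((.521,.041,.050),.36+np.pi/2))
```

```text
t 2.65 tcp [0.5232 0.0408 0.0529] jaw 1.9299 down [ 0.005  0.001 -1.   ] q [-0.37  0.49  0.21  2.07 -0.18  0.6   1.9 ] F [-0.2  0.1  0.1] w 0.045
(array([-2. ,  2.9,  1. ]), array([ 0.06, -0.05,  0.28]))
```

Request:
{"api": "drive_tool", "payload": {
  "series": [
    [-2, 2, 1, 0, 0, 0.3, 30],
    [-2, 2, 1, 0, 0, 0.3, 20],
    [-2, 2, 1, 0, 0, 0.3, 10],
    [-2, 2, 1, 0, 0, 0.3, 5],
    [-2, 2, 1, 0, 0, 0.3, 5]
  ],
  "squeeze": 35
}}

```text
clock: 3.15
tcp_pos: [0.5215, 0.0405, 0.0515]
orientation: [-1.554, -0.282, 0.281]
contact_force: [-1.5, -2.5, 5.6]
grip_width: 0.0133
```

Run:
```python
from h import *
st();print(delta((.521,.041,.050),.36+np.pi/2))
```

```text
t 3.15 tcp [0.5215 0.0405 0.0515] jaw 1.9292 down [ 0.001 -0.001 -1.   ] q [-0.37  0.49  0.22  2.07 -0.18  0.6   1.9 ] F [-1.5 -2.5  5.6] w 0.0133
(array([-0.2,  1.5,  0.7]), array([ 0.1 , -0.09,  0.03]))
```

Request:
{"api": "drive_tool", "payload": {
  "series": [
    [0, 0, 0, 0, 6.5, 0, 5],
    [0, 0, 0, 0, 13, 0, 5],
    [0, 0, 0, 0, 19.5, 0, 5],
    [0, 0, 0, 0, 26, 0, 5],
    [0, 0, 0, 0, 32, 0, 5]
  ]
}}

```text
clock: 3.65
tcp_pos: [0.5214, 0.0417, 0.0516]
orientation: [-1.565, 0.159, -0.161]
contact_force: [-1.3, 2.8, -0.5]
grip_width: 0.0132
```

Request:
{"api": "drive_tool", "payload": {
  "series": [
    [0, 0, 0, 0, 0, 0, 5]
  ]
}}

```text
clock: 3.75
tcp_pos: [0.5214, 0.0418, 0.0516]
orientation: [-1.565, 0.16, -0.161]
contact_force: [0.4, -1.9, -0.3]
grip_width: 0.0136
```

Run:
```python
from h import *
st();print(delta((.521,.041,.050),.36+np.pi/2-.55))
```

```text
t 3.75 tcp [0.5214 0.0418 0.0516] jaw 1.3661 down [ 0.001 -0.    -1.   ] q [-0.49  0.51  0.37  2.08 -0.31  0.61  1.45] F [ 0.4 -1.9 -0.3] w 0.0136
(array([-0.3,  1.6, -0.8]), array([ 0.02, -0.84,  0.06]))
```

Turned 32.3°. Now I'll open slowly and lift straight up.

Request:
{"api": "drive_tool", "payload": {
  "series": [
    [0, 0, 0, 0, 0, 0, 25],
    [0, 0, 0, 0, 0, 0, 45],
    [0, 0, 0, 0, 0, 0, 45],
    [0, -10, 0, 0, 0, 0, 45],
    [0, -30, 0, 0, 0, 0, 45]
  ]
}}

```text
clock: 4.25
tcp_pos: [0.5204, 0.0415, 0.0814]
orientation: [-1.566, 0.162, -0.159]
contact_force: [-0.6, 0.1, -1.5]
grip_width: 0.0449
```

Request:
{"api": "drive_tool", "payload": {
  "series": [
    [0, -40, 0, 0, 0, 0, 45],
    [0, -80, 0, 0, 0, 0, 45],
    [0, -110, 0, 0, 0, 0, 45]
  ]
}}

```text
clock: 4.55
tcp_pos: [0.5211, 0.0413, 0.1944]
orientation: [-1.565, 0.16, -0.161]
contact_force: [1.0, 0.4, -0.6]
grip_width: 0.0449
```

Run:
```python
from h import *
from bench import r
st();
for z in(.18,.12,.028):print(delta((.4815,.2395,z),1.376-np.pi/2))
for n,off,sz in(("side",(240,140),(150,120)),("top",(260,165),(160,80)),):
    f=r.grab_frame(n)["frame"]; cv2.imwrite(f"pics/{n}3.png",cv2.convertScaleAbs(cv2.resize(f[off[1]:off[1]+sz[1],off[0]:off[0]+sz[0]],None,fx=5,fy=5,interpolation=cv2.INTER_CUBIC),alpha=1.5))
```

```text
t 4.55 tcp [0.5211 0.0413 0.1944] jaw 1.3663 down [ 0.001 -0.001 -1.   ] q [-0.59  0.29  0.48  1.98 -0.16  0.91  1.33] F [ 1.   0.4 -0.6] w 0.0449
(array([-79.1,  14.2, 186.1]), array([-1.000e-02,  8.945e+01,  6.000e-02]))
(array([-79.1,  74.2, 186.1]), array([-1.000e-02,  8.945e+01,  6.000e-02]))
(array([-79.2, 166.2, 186.1]), array([-1.000e-02,  8.945e+01,  6.000e-02]))
```

View pics/side3.png

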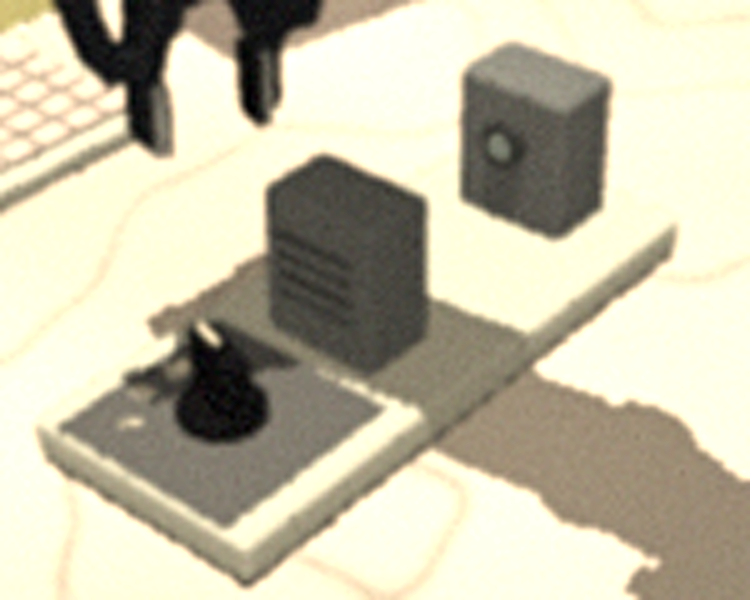

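View pics/top3.png

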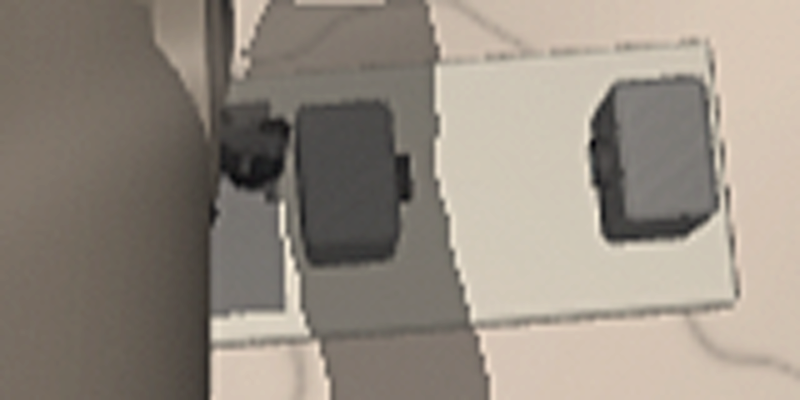

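The knob has turned, with its pointer now at about (210,335) in the side crop. I'll check it from above once the arm is clear. Next, over to the rack.

Request:
{"api": "drive_tool", "payload": {
  "series": [
    [-8, 0, 19, 0, 8, 0, 45],
    [-16, 0, 38, 0, 16, 0, 45],
    [-24, 0, 57, 0, 24, 0, 45],
    [-32, 0, 76, 0, 32, 0, 45],
    [-40, 0, 95, 0, 40, 0, 45]
  ]
}}

```text
clock: 5.15
tcp_pos: [0.5029, 0.1433, 0.196]
orientation: [-1.448, 0.705, -0.712]
contact_force: [0.6, -0.2, 0.1]
grip_width: 0.0446
```

Run:
```python
from h import *
st();
for z in(.18,.12):print(delta((.4815,.2395,z),1.376-np.pi/2))
```

```text
t 5.15 tcp [0.5029 0.1433 0.196 ] jaw 0.6626 down [ 0.006  0.001 -1.   ] q [-0.88  0.29  0.58  1.99 -0.2   0.91  0.47] F [ 0.6 -0.2  0.1] w 0.0446
(array([-89. ,  16. ,  42.2]), array([-3.500e-01,  4.913e+01,  1.000e-02]))
(array([-89.2,  76. ,  41.9]), array([-3.500e-01,  4.913e+01,  1.000e-02]))
```

Request:
{"api": "drive_tool", "payload": {
  "series": [
    [-17, 5, 8, 0, 8, 0, 45],
    [-34, 10, 16, 0, 16, 0, 45],
    [-51, 15, 24, 0, 24, 0, 45],
    [-68, 30, 32, 0, 32, 0, 45],
    [-85, 45, 40, -0.4, 40, 0, 45]
  ]
}}

```text
clock: 5.65
tcp_pos: [0.4819, 0.2355, 0.1505]
orientation: [-1.191, 1.24, -1.239]
contact_force: [0.8, 0.3, 0.1]
grip_width: 0.0449
```

Run:
```python
from h import *
st();
for z in(.12,):print(delta((.4815,.2395,z),1.376-np.pi/2))
```

```text
t 5.65 tcp [0.4819 0.2355 0.1505] jaw -0.0411 down [-0.001 -0.001 -1.   ] q [-1.1   0.41  0.67  2.   -0.34  0.85 -0.28] F [0.8 0.3 0.1] w 0.0449
(array([-4. , 30.5, -0.5]), array([0.05, 8.81, 0.04]))
```

Request:
{"api": "drive_tool", "payload": {
  "series": [
    [-4, 15, -0.5, 0, 5, 0, 45],
    [-4, 25, -0.5, 0, 8.8, 0, 45],
    [-4, 30, -0.5, 0, 8.8, 0, 45],
    [-4, 30, -0.5, 0, 8.8, 0, 45]
  ]
}}

```text
clock: 6.05
tcp_pos: [0.481, 0.239, 0.1199]
orientation: [-1.115, 1.351, -1.351]
contact_force: [0.1, -0.5, 0.4]
grip_width: 0.045
```

Run:
```python
from h import *
from bench import r
st();
print(delta((.4815,.2395,.028),1.376-np.pi/2))
for n,off,sz in(("side",(150,210),(120,100)),("top",(260,165),(160,80)),):
    f=r.grab_frame(n)["frame"]; cv2.imwrite(f"pics/{n}4full.png",f);cv2.imwrite(f"pics/{n}4.png",cv2.convertScaleAbs(cv2.resize(f[off[1]:off[1]+sz[1],off[0]:off[0]+sz[0]],None,fx=5,fy=5,interpolation=cv2.INTER_CUBIC),alpha=1.5))
```

```text
t 6.05 tcp [0.481  0.239  0.1199] jaw -0.193 down [-0.002 -0.002 -1.   ] q [-1.11  0.47  0.68  2.02 -0.41  0.79 -0.38] F [ 0.1 -0.5  0.4] w 0.045
(array([-0.8, 91.9,  0.6]), array([0.1 , 0.1 , 0.13]))
```

View pics/side4.png

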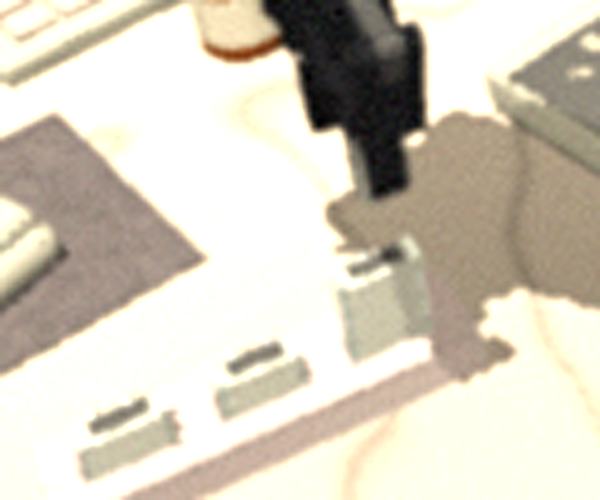

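View pics/top4.png

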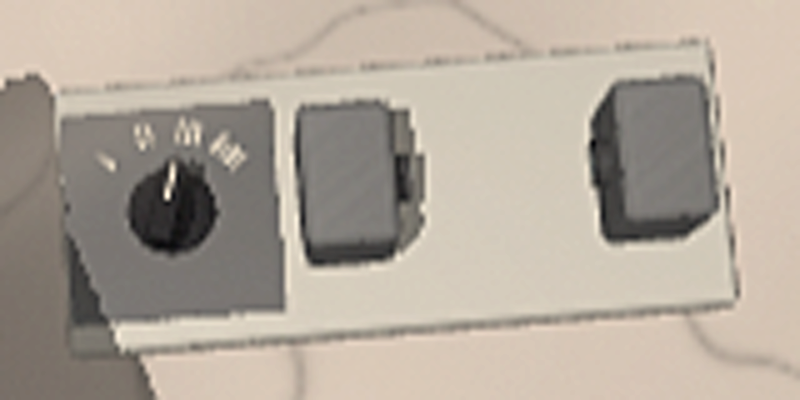

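The top view shows the pointer (168,198)→(174,163) facing the three-bar mark. The fingers are centred over the tall cell in the side view, so I'll descend.

Request:
{"api": "drive_tool", "payload": {
  "series": [
    [-0.8, 22, 0.6, 0, 0, 0, 45],
    [-0.8, 44, 0.6, 0, 0, 0, 45],
    [-0.8, 66, 0.6, 0, 0, 0, 45],
    [-0.8, 82, 0.6, 0, 0, 0, 45],
    [-0.8, 91, 0.6, 0, 0, 0, 45]
  ]
}}

```text
clock: 6.65
tcp_pos: [0.4823, 0.2396, 0.0291]
orientation: [-1.113, 1.351, -1.35]
contact_force: [-0.3, -0.6, 0.4]
grip_width: 0.0448
```

Request:
{"api": "drive_tool", "payload": {
  "series": [
    [0, 0, 0, 0, 0, 0, 45],
    [0, 0, 0, 0, 0, 0, 45]
  ]
}}

```text
clock: 6.85
tcp_pos: [0.4828, 0.2396, 0.0296]
orientation: [-1.112, 1.351, -1.35]
contact_force: [-0.5, 0.6, 0.7]
grip_width: 0.0444
```

Run:
```python
from h import *
from bench import r
st();
print(delta((.4815,.2395,.028),1.376-np.pi/2))
for n,off,sz in(("side",(170,210),(100,100)),("top",(160,165),(160,100)),):
    f=r.grab_frame(n)["frame"]; cv2.imwrite(f"pics/{n}5.png",cv2.convertScaleAbs(cv2.resize(f[off[1]:off[1]+sz[1],off[0]:off[0]+sz[0]],None,fx=5,fy=5,interpolation=cv2.INTER_CUBIC),alpha=1.2))
```

```text
t 6.85 tcp [0.4828 0.2396 0.0296] jaw -0.1939 down [-0.001 -0.    -1.   ] q [-1.    0.61  0.55  2.05 -0.54  0.62 -0.27] F [-0.5  0.6  0.7] w 0.0444
(array([ 0.4,  1.6, -1.3]), array([0.03, 0.05, 0.02]))
```

View pics/side5.png

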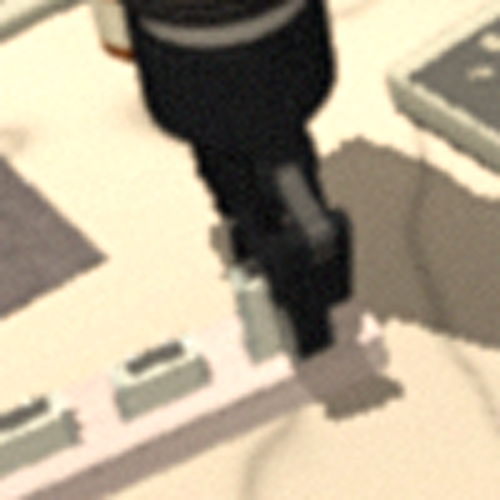

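View pics/top5.png

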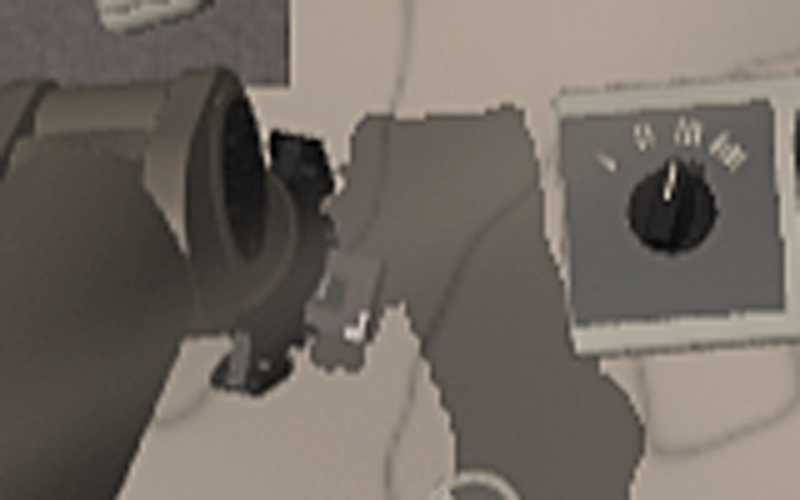

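Run:
```python
from h import *
o,p,R=cur()
for jz,lab in((-.008,"closed on face"),(-.0265,"now finger tip")):
  P=[p+R.apply([s,d,jz]) for d in(0,-.019,-.03) for s in(-.011,.011)]
  q=proj("side",P);print(lab);print(((q-[150,250]+.5)*7).round(0).tolist());print(((q-[170,210]+.5)*5).round().tolist())
```

```text
closed on face
[[516.0, 199.0], [584.0, 168.0], [507.0, 154.0], [576.0, 124.0], [502.0, 128.0], [571.0, 98.0]]
[[269.0, 342.0], [317.0, 320.0], [262.0, 310.0], [311.0, 289.0], [258.0, 292.0], [308.0, 270.0]]
now finger tip
[[541.0, 237.0], [609.0, 206.0], [532.0, 193.0], [601.0, 162.0], [526.0, 167.0], [596.0, 135.0]]
[[286.0, 369.0], [335.0, 347.0], [280.0, 338.0], [329.0, 315.0], [276.0, 319.0], [326.0, 297.0]]
```

The pad projection is centred on the cell's face to within 1 mm. Closing.

Request:
{"api": "drive_tool", "payload": {
  "series": [
    [0, 0, -0.5, 0, 0, 0, 30],
    [0, 0, -0.5, 0, 0, 0, 20],
    [0, 0, -0.5, 0, 0, 0, 12],
    [0, 0, -0.5, 0, 0, 0, 8],
    [0, 0, -0.5, 0, 0, 0, 8]
  ],
  "squeeze": 35
}}

```text
clock: 7.45
tcp_pos: [0.4829, 0.2403, 0.0305]
orientation: [-1.11, 1.351, -1.35]
contact_force: [-1.9, -1.0, 5.6]
grip_width: 0.0154
```

Request:
{"api": "drive_tool", "payload": {
  "series": [
    [0, 0, 0, 0, 0, 0, 8],
    [0, 0, 0, 0, 0, 0, 8]
  ]
}}

```text
clock: 7.65
tcp_pos: [0.4828, 0.2403, 0.0305]
orientation: [-1.11, 1.351, -1.35]
contact_force: [-0.5, -0.7, 3.0]
grip_width: 0.0154
```

Run:
```python
from h import *
st()
```

```text
t 7.65 tcp [0.4828 0.2403 0.0305] jaw -0.1937 down [ 0.001  0.001 -1.   ] q [-1.    0.61  0.55  2.05 -0.54  0.62 -0.27] F [-0.5 -0.7  3. ] w 0.0154
```

Gripped at 15.4 mm. Now a slow vertical lift.

Request:
{"api": "drive_tool", "payload": {
  "series": [
    [0, -8, 0, 0, 0, 0, 8],
    [0, -16, 0, 0, 0, 0, 8],
    [0, -26, 0, 0, 0, 0, 8],
    [0, -40, 0, 0, 0, 0, 8],
    [0, -60, 0, 0, 0, 0, 8]
  ]
}}

```text
clock: 8.15
tcp_pos: [0.4824, 0.24, 0.0915]
orientation: [-1.111, 1.351, -1.35]
contact_force: [-0.0, 0.0, -0.4]
grip_width: 0.0155
```

Request:
{"api": "drive_tool", "payload": {
  "series": [
    [0, -25, 0, 0, 0, 0, 8],
    [0, -50, 0, 0, 0, 0, 8],
    [0, -80, 0, 0, 0, 0, 8],
    [0, -110, 0, 0, 0, 0, 8],
    [0, -125, 0, 0, 0, 0, 8]
  ]
}}

```text
clock: 8.65
tcp_pos: [0.4835, 0.2401, 0.2196]
orientation: [-1.106, 1.351, -1.349]
contact_force: [0.4, -0.3, -0.2]
grip_width: 0.0156
```

Run:
```python
from h import *
from bench import r
st();
for z in(.215,.0895):print(delta((.5365,-.1361,z),.0844))
for n,off,sz in(("side",(150,140),(140,120)),("top",(160,165),(160,100)),):
    f=r.grab_frame(n)["frame"]; cv2.imwrite(f"pics/{n}6.png",cv2.convertScaleAbs(cv2.resize(f[off[1]:off[1]+sz[1],off[0]:off[0]+sz[0]],None,fx=5,fy=5,interpolation=cv2.INTER_CUBIC),alpha=1.1))
```

```text
t 8.65 tcp [0.4835 0.2401 0.2196] jaw -0.1944 down [ 0.003  0.003 -1.   ] q [-1.2   0.33  0.78  1.93 -0.28  0.98 -0.49] F [ 0.4 -0.3 -0.2] w 0.0156
(array([358.9,   3.6, 124.6]), array([ -0.15, -15.97,  -0.19]))
(array([359.3, 129.1, 124.4]), array([ -0.15, -15.97,  -0.19]))
```

View pics/side6.png

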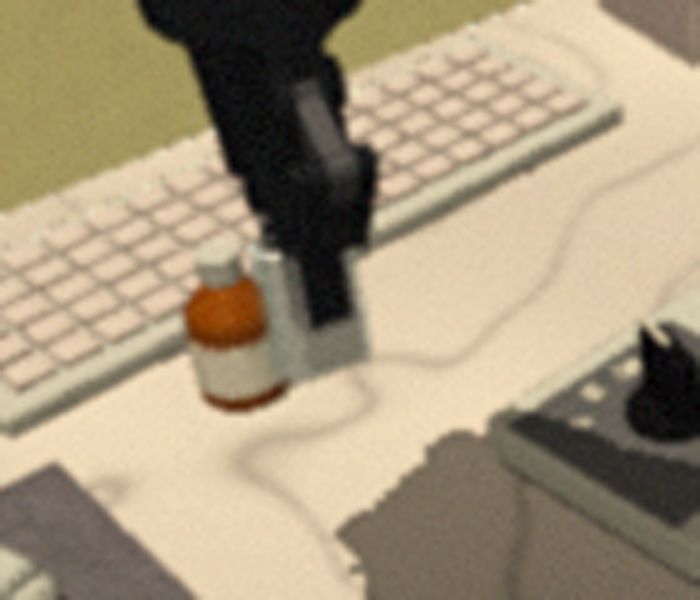

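The cell is held upright, with the finger inside the frosted face (crop 300–350 of a 265–368 cell). Moving to the gap.

Request:
{"api": "drive_tool", "payload": {
  "series": [
    [30, 0, 10, 0, -1.5, 0, 8],
    [70, 0, 24, 0, -3, 0, 8],
    [110, 0, 38, 0, -5, 0, 8],
    [150, 0, 52, 0, -7, 0, 8],
    [190, 0, 66, 0, -8.5, 0, 8]
  ]
}}

```text
clock: 9.25
tcp_pos: [0.5107, 0.0398, 0.2168]
orientation: [-1.185, 1.242, -1.239]
contact_force: [0.6, 1.2, -0.6]
grip_width: 0.0158
```

Run:
```python
from h import *
st();
for z in(.215,):print(delta((.5365,-.1361,z),.0844))
```

```text
t 9.25 tcp [0.5107 0.0398 0.2168] jaw -0.0436 down [ 0.001  0.003 -1.   ] q [-0.87  0.28  0.81  2.   -0.25  0.96  0.03] F [ 0.6  1.2 -0.6] w 0.0158
(array([174.6,   1.2,  33.4]), array([-0.06, -7.33, -0.19]))
```

Request:
{"api": "drive_tool", "payload": {
  "series": [
    [40, 0, 8, 0, -2, 0, 8],
    [80, 0, 16, 0, -4, 0, 8],
    [120, 0, 24, 0, -6, 0, 8],
    [155, 0, 30, 0, -7.3, 0, 8],
    [174.6, 0, 33.4, 0, -7.3, -0.2, 8]
  ]
}}

```text
clock: 9.75
tcp_pos: [0.5352, -0.1397, 0.2149]
orientation: [-1.248, 1.15, -1.15]
contact_force: [0.2, -0.3, -1.5]
grip_width: 0.0156
```

Request:
{"api": "drive_tool", "payload": {
  "series": [
    [0, 0, 0, 0, 0, 0, 8],
    [0, 0, 0, 0, 0, 0, 8]
  ]
}}

```text
clock: 9.95
tcp_pos: [0.5341, -0.1396, 0.2135]
orientation: [-1.249, 1.153, -1.15]
contact_force: [0.3, 0.2, -0.7]
grip_width: 0.015
```

Run:
```python
from h import *
from bench import r
st();
print(delta((.5365,-.1361,.0895),.0844))
for n,off,sz in(("side",(240,70),(150,120)),("top",(260,125),(160,120)),):
    f=r.grab_frame(n)["frame"]; cv2.imwrite(f"pics/{n}7f.png",f);cv2.imwrite(f"pics/{n}7.png",cv2.convertScaleAbs(cv2.resize(f[off[1]:off[1]+sz[1],off[0]:off[0]+sz[0]],None,fx=5,fy=5,interpolation=cv2.INTER_CUBIC),alpha=1.2))
```

```text
t 9.95 tcp [ 0.5341 -0.1396  0.2135] jaw 0.079 down [-0.004 -0.001 -1.   ] q [-0.48  0.37  0.8   1.91 -0.31  0.99  0.53] F [ 0.3  0.2 -0.7] w 0.015
(array([ -3.4, 124. ,   3.1]), array([ 0.21, -0.31,  0.05]))
```

View pics/side7.png

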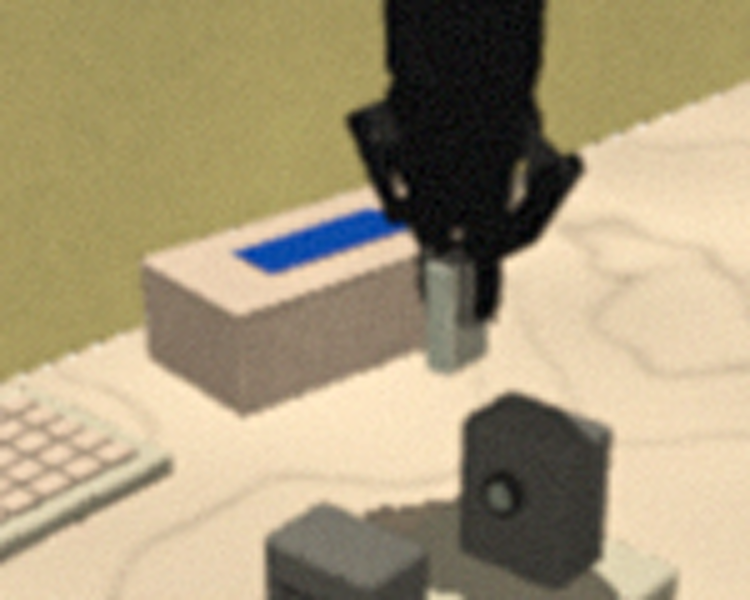

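View pics/top7.png

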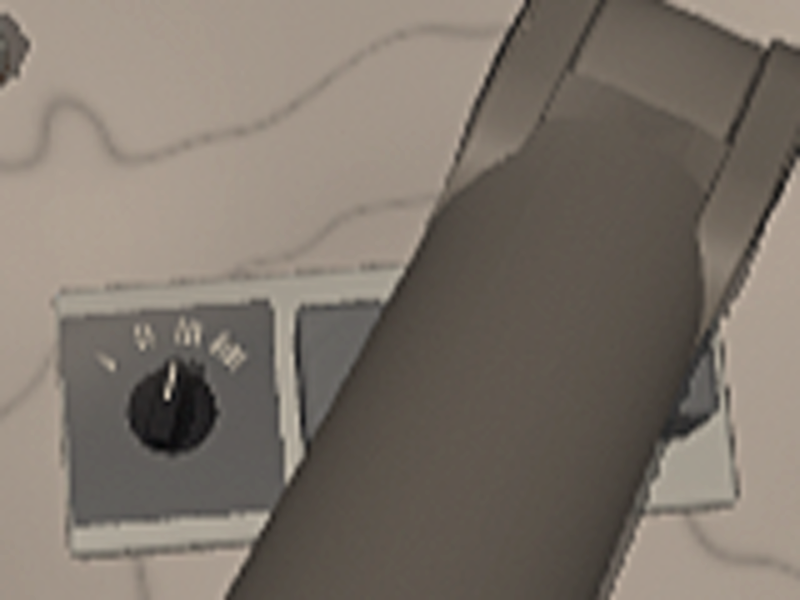

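Run:
```python
from h import *
o,p,R=cur()
z=p[2]*1000-24.5
overlay(cv2.imread("pics/side7f.png"),"side",[[p[0],p[1],.079]],[(-8,8,-18,18,z,z+58)],(300,110),(60,50),12,"pics/o5.png")
```

```text
(no output)
```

View pics/o5.png

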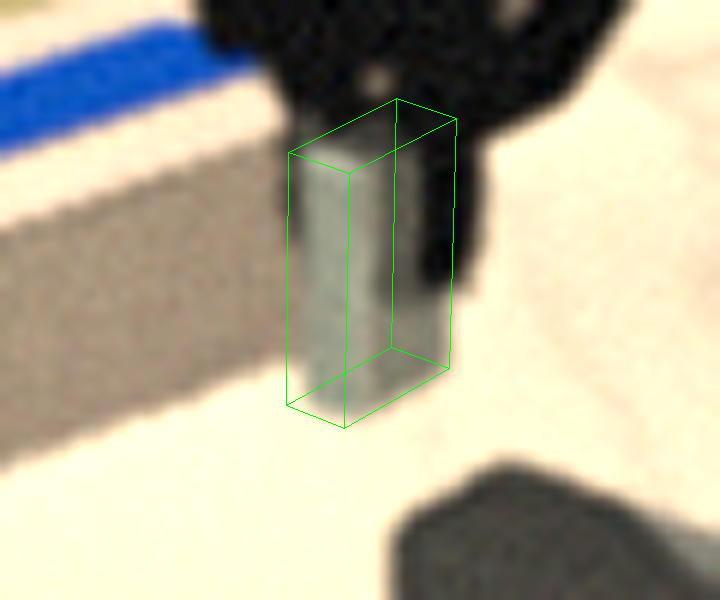

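The predicted cell box matches the image within about 1 px, with no tilt. Aligning, then descending into the gap.

Request:
{"api": "drive_tool", "payload": {
  "series": [
    [-3.4, 0, 3.1, 0.2, -0.3, 0, 8],
    [-3.4, 15, 3.1, 0.2, -0.3, 0, 8],
    [-3.4, 35, 3.1, 0.2, -0.3, 0, 8],
    [-3.4, 55, 3.1, 0.2, -0.3, 0, 8],
    [-3.4, 70, 3.1, 0.2, -0.3, 0, 8]
  ]
}}

```text
clock: 10.55
tcp_pos: [0.5368, -0.1332, 0.1419]
orientation: [-1.25, 1.144, -1.143]
contact_force: [-0.4, 2.2, -0.3]
grip_width: 0.0157
```

Run:
```python
from h import *
st();
print(delta((.5365,-.1361,.0895),.0844))
```

```text
t 10.55 tcp [ 0.5368 -0.1332  0.1419] jaw 0.0889 down [-0.001  0.    -1.   ] q [-0.43  0.47  0.73  1.97 -0.41  0.85  0.61] F [-0.4  2.2 -0.3] w 0.0157
(array([ 2.9, 52.4, -0.5]), array([ 0.05,  0.26, -0.01]))
```

Request:
{"api": "drive_tool", "payload": {
  "series": [
    [2.9, 12, -0.5, 0, 0.3, 0, 8],
    [2.9, 26, -0.5, 0, 0.3, 0, 8],
    [2.9, 40, -0.5, 0, 0.3, 0, 8],
    [2.9, 50, -0.5, 0, 0.3, 0, 8],
    [2.9, 52, -0.5, 0, 0.3, 0, 8]
  ]
}}

```text
clock: 11.05
tcp_pos: [0.5358, -0.136, 0.0886]
orientation: [-1.249, 1.15, -1.146]
contact_force: [-0.4, -0.2, -0.2]
grip_width: 0.0156
```

Request:
{"api": "drive_tool", "payload": {
  "series": [
    [0, 0, 0, 0, 0, 0, 8],
    [0, 0, 0, 0, 0, 0, 8],
    [0, 0, 0, 0, 0, 0, 8]
  ]
}}

```text
clock: 11.35
tcp_pos: [0.5362, -0.1361, 0.0891]
orientation: [-1.248, 1.149, -1.146]
contact_force: [0.4, 0.3, -0.2]
grip_width: 0.0155
```

Run:
```python
from h import *
from bench import r
st();o,p,R=cur()
print(delta((.5365,-.1361,.0895),.0844))
f=r.grab_frame("side")["frame"];cv2.imwrite("pics/side8f.png",f)
cv2.imwrite("pics/top8f.png",r.grab_frame("top")["frame"])
ph=[.5365,-.1361,.0844]
z=p[2]*1000-24.5
overlay(f,"side",[ph]*3+[[p[0],p[1],.0844]],PB+[(-8,8,-18,18,z,z+58)],(285,130),(95,75),8,"pics/o6.png")
off=(285,130);sz=(95,75)
cv2.imwrite("pics/side8.png",cv2.convertScaleAbs(cv2.resize(f[off[1]:off[1]+sz[1],off[0]:off[0]+sz[0]],None,fx=8,fy=8,interpolation=cv2.INTER_CUBIC),alpha=1.2))
```

```text
t 11.35 tcp [ 0.5362 -0.1361  0.0891] jaw 0.0835 down [-0.002  0.    -1.   ] q [-0.37  0.55  0.66  2.   -0.48  0.76  0.67] F [ 0.4  0.3 -0.2] w 0.0155
(array([ 0. , -0.4,  0.3]), array([ 0.09, -0.05, -0.03]))
```

View pics/o6.png

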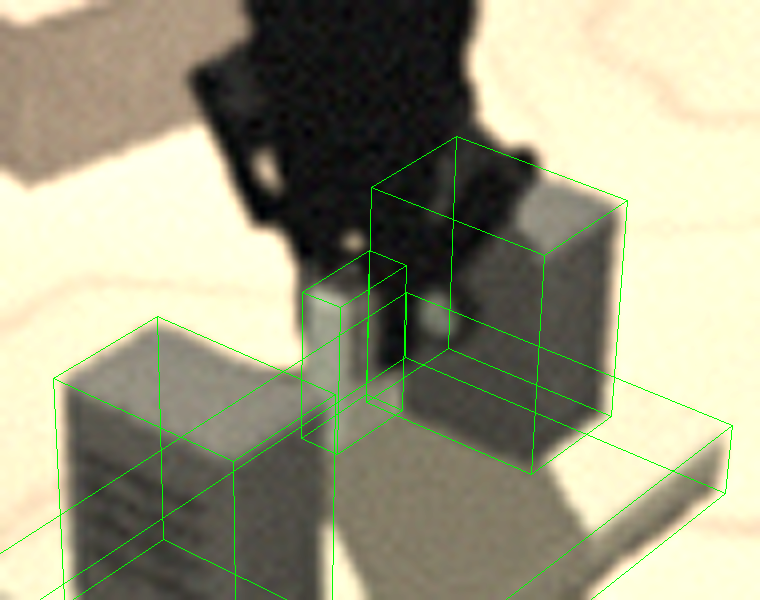

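View pics/side8.png

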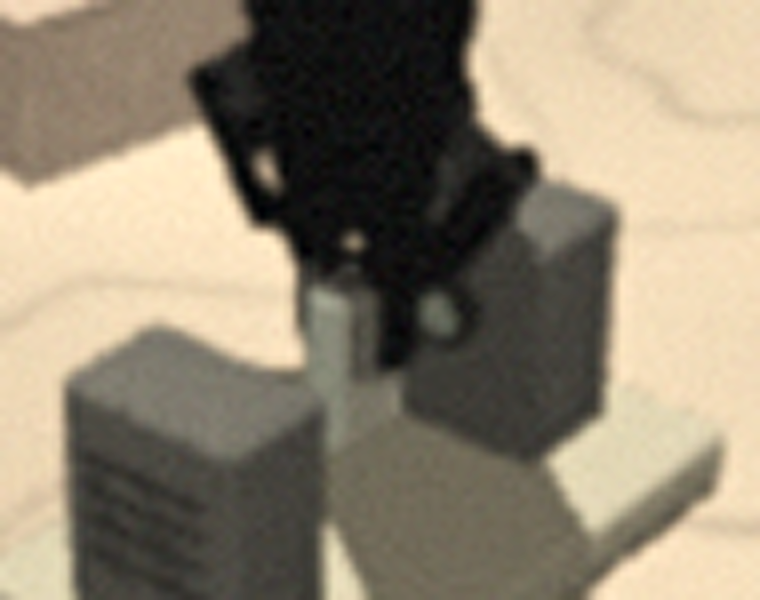

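View pics/top8f.png

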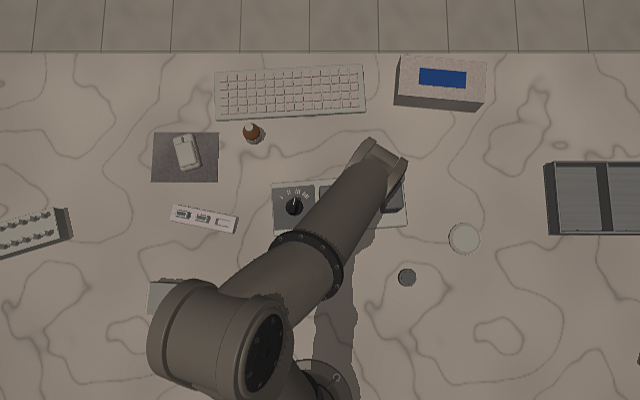

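The last pictures show the cell between the heads, matching its predicted box (crop 305–405 × 285–450) within about 1 px. The fingers are on the long faces only, and the selector and bystanders haven't moved. I'll let it settle one more moment, then hand in.

Request:
{"api": "drive_tool", "payload": {
  "series": [
    [0, 0, 0, 0, 0, 0, 8],
    [0, 0, 0, 0, 0, 0, 8],
    [0, 0, 0, 0, 0, 0, 8],
    [0, 0, 0, 0, 0, 0, 8]
  ]
}}

```text
clock: 11.85
tcp_pos: [0.5362, -0.1359, 0.0891]
orientation: [-1.249, 1.149, -1.146]
contact_force: [1.0, 0.1, -1.2]
grip_width: 0.0156
```

Run:
```python
from h import *
from bench import r
st();print(delta((.5365,-.1361,.0895),.0844),abs(r.get_obs()["qvel"]).max())
print(r.hand_in())
```

```text
t 11.85 tcp [ 0.5362 -0.1359  0.0891] jaw 0.0837 down [-0.002  0.    -1.   ] q [-0.37  0.55  0.66  2.   -0.48  0.76  0.67] F [ 1.   0.1 -1.2] w 0.0156
(array([ 0.2, -0.4,  0.3]), array([ 0.1 , -0.04, -0.03])) 0.0020174665547721448
the job is handed in; nothing more can be done
None
```

I turned the selector from the two-bar mark to the three-bar mark. I then lifted the tall cell out of the rack by its frosted faces, and I'm holding it upright in the middle of the gap. The job was handed in at 11.9 s.

- **Selector:** the top view shows the pointer facing three bars. It had not moved in the later pictures.
- **Cell position:** the tool is within 0.5 mm and 0.1° of the pose I computed for the cell. The cell's predicted outline agrees with the side view to about 1 px. The point that belongs on the beam is at about 85 mm, so the beam runs through the lower half.
- **Contact:** the tool force is about 1–2 N, which is sensor noise, so nothing is touching the photometer. The arm is at rest. The fingers sat only on the frosted faces in the views I had.
- **Uncertainty:** the two cameras placed the photometer 3 mm apart in each of x and y, and I used the joint fit, so the centring in the gap is good to about 2–3 mm. The arm hid the cell from above, so only the side camera checked its final pose.

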